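Unlock the hub collar and grade a pan of tumbled parts

TASK

Loosen the yellow thumbscrew until it frees the hub collar, then turn the collar by its red crank handle to tilt the slotted pan, slowly enough that all the white balls drop through the slots into the blue bin, and on until both black knob blanks have slid off into the teal tray. Then swing the empty pan back level, leave the screw loose, and do not disturb the spray can, the tape, or the cup.

Things in the scene. Friction and masses are not known exactly. Their poses are not given: they have to be found in the camera images.
- stand: Fixed grading stand, yawed up to 20 degrees. Origin on the bench straight below the middle of the pan's tilt axis (which is at z = 190 mm); z up, x along the tilt axis, away from the hub collar; -y is the side where the tipped pan empties. Two aluminium uprights at x = +-94 mm (10 mm thick, 44 mm wide, 212 mm high).
- bin_in (a point): Middle of the inner floor of the blue open catch bin under the pan, part of the stand: inside 164 mm along stand x, 164 mm along stand y, rim 46 mm above this point.
- tray_in (a point): Middle of the inner floor of the teal open parts tray on the stand's -y side, beside the blue bin, part of the stand: inside 202 mm along stand x, 186 mm along stand y, rim 46 mm above this point.
- pan (a joint): Tilt of the pan, rad: 0 = level stop (start), positive = open -y end goes down and the lever comes up, other stop 0.95. Pan, dark hub collar (52 mm diameter, 26 mm long, on the tilt axis at stand x = -130 mm) and crank lever are one piece. With the screw tight the collar cannot turn. Freed, it turns stiffly (0.35 N m) and stays where it is left.
- pan_floor (a point): Top of the steel pan's floor, 10 mm below the middle of the tilt axis. Inside 150 mm wide (x). Walls on three sides, none at the -y end 130 mm from the axis. Level: y 20 to 115 mm plain (the load lies here), 20 to -55 mm bars along y with 17 to 23 mm slots, -55 to -130 mm plain. Tilted about 8 to 13 degrees the balls start to roll, at about 25 to 37 degrees the blanks start to slide.
- screw (a joint): Turn of the yellow thumbscrew that locks the hub collar, rad: 0 to 0.25 at the start (tight), grows counter-clockwise as seen looking at its head from outside, stop at 1.8. The lock lets go between 0.95 and 1.15 (quick thread; the head does not move along its axis). Friction 0.05 N m; it stays where it is left.
- screw_grip (a point): In the thumbscrew's wing: a yellow plate 34 mm long (point x) by 10 mm thick (point y) by 24 mm high; with the screw at 0 its length lies along stand x. Its z = screw axis, outwards; it leans 35 degrees from vertical towards the stand's -y while the pan is level. The wing reaches 10 mm further out and 14 mm further in than this point, the collar's surface is 29 mm further in.
- lever_grip (a point): Middle of the red round crank handle: 16 mm diameter, 60 mm long, parallel to stand x, joined to the lever arm at its +x end, else free. It is 120 mm from the tilt axis; with the pan level it is 60 degrees from vertical towards the stand's +y, and swings up and over towards -y as the pan tips.
- nozzle_mouth (a point): Centre of the downward mouth (76 mm diameter, 375 mm above the bench) of the fixed black cone of a fume nozzle that hangs over the pan's open end; the cone is 60 mm high. Its 40 mm hose (top at 475 mm) runs from it to an aluminium post (20 mm diameter, 454 mm high, foot 90 mm diameter) 100 mm along this point's +x and 30 mm along its -y. Keep clear.
- spray_mid (a point): Bystander: spray can, 52 mm diameter, about 165 mm high, upright; point on its axis 80 mm above the bench.
- tape_mid (a point): Bystander: roll of yellow tape lying flat, 84 mm outside diameter, 25 mm high; its centre.
- cup_mid (a point): Bystander: steel cup, 64 mm diameter, 85 mm high, upright; point on its axis 42 mm above the bench.
- media0_center (a point): Centre of a white ceramic finishing ball (small), 11 mm diameter, about 10 g, loose in the pan.
- media1_center (a point): Centre of a white ceramic finishing ball (small), 11 mm diameter, about 10 g, loose in the pan.
- media2_center (a point): Centre of a white ceramic finishing ball (small), 11 mm diameter, about 10 g, loose in the pan.
- media3_center (a point): Centre of a white ceramic finishing ball (small), 11 mm diameter, about 10 g, loose in the pan.
- media4_center (a point): Centre of a white ceramic finishing ball (small), 11 mm diameter, about 10 g, loose in the pan.
- blank0_mid (a point): Centre of a black moulded hand-knob blank (large): disc 46 mm diameter, 18 mm high, about 35 g, loose in the pan, brass insert on top.
- blank1_mid (a point): Centre of a black moulded hand-knob blank (large): disc 46 mm diameter, 18 mm high, about 35 g, loose in the pan, brass insert on top.
Not all that is in view belongs to the job. What is shaped like the part that bears blank0_mid but brown, green or pink is not meant.

How it is judged:
By the outcome, as a careful person would: the job done as asked, in the order asked, and still so for the second after the job is handed in, with the robot touching nothing.
It also fails if it takes over 64 s, if anything falls off the work surface, if the arm or the gripper's body presses on something with over 40 N, if the wrist force passes 120 N, or if a joint passes its speed limit or range.

ROBOT

A 6-joint arm with a two-finger parallel gripper is mounted at the origin on the work surface. World frame = base frame: x ahead of the robot, y to its left, z up, the work surface at z = 0. Lengths are in m, angles in rad, forces in N, time in s.
With the tool pointing down it reaches from about 0.225 to 0.875 m from the base axis. Payload 3.4 kg.
Tool frame: the origin (TCP) lies midway between the tips of the shut fingers; the grasp point (between the pads) lies 19 mm behind it (manip.pinch_z is the distance from the TCP to the grasp point, in m); z points along the fingers, y is the line along which they close (so a half turn about z gives the same grasp; the last joint's range is limited). The gripper opens to 85 mm and grips with 20 to 120 N. Pads are 22 mm wide; open, the fingers measure 114 mm over their backs; the gripper's body (76 mm by 85 mm) begins 54 mm behind the grasp point. The pads swing forward as they close: fully open they stand 13 mm farther back than shut.
Start: joints at [-1.315, 0.276, 1.505, -0, 1.361, -0.121], TCP at [0.212, -0.535, 0.231] pointing down, gripper open.
Joint ranges: [-2.89, 2.89], [-0.75, 2.08], [0.22, 2.7], [-1.18, 4.32], [0.11, 2.71], [-2.7, 2.7]. Speed limits (rad/s): [2.57, 2.57, 3.14, 3.14, 3.14, 3.14].

INTERFACE

Orientations are given as a unit quaternion [w, x, y, z].
In Python, from rig import manip gives the robot as it stands.
- The arm moves only by the tool carry_out, never from a script. Its arguments are lists of equal length, an entry for each row: "delta_pos": the shift along the tool's x, y, z scaled (see below), a list of three; "turn": the turn, a rotation vector about the tool's x, y, z scaled (see below), a list of three; "claw": the closure, from -1 (fully open) to 1 (shut). A call has 1 to 12 rows; each row is the pose to reach, as a shift and turn from the pose commanded when the call began, along the tool's axes at that moment; what a row does not reach only later rows make up. The controller multiplies each number of a shift by 400 mm and each number of a turn by 30 degrees. A row lasts 1/10 s, in which the tool goes at most 50 mm and 8.59 degrees, less where a joint would pass 70% of its speed; a pose out of reach is approached as far as the arm can. A call with a number of a shift or a turn outside -1 to 1 is refused whole. A call with a gripper value outside its range is refused whole. The fingers move at their own pace and stop on an object; "force" is the grip in N (left out, the last holds). Time passes only in rows, so rows that repeat a pose let the fingers close. It gives the time, the measured TCP pose, the force, the opening and the grip force at its end, in the units of the state.
- manip.get_state(): the state, without advancing time (a new reading comes with each control period).
- manip.get_image(name): name is "scene" or "top" or "wrist"; returns a dict with "image" (400x640x3 uint8, red, green, blue), "z_map" (400x640 float32, m along the optical axis (not along the pixel's ray), 0 where there is no reading), "fx", "fy", "cx", "cy" (pixels), "world_to_cam" (4x4, takes a point from world to camera coordinates). Camera axes: x right, y down, z forward; pixel columns grow to the right and rows downward; lengths in m; the calibration is good to about 2 mm. The wrist camera is an equidistant fisheye: a pixel r from the principal point sees the ray r / f radians off the axis. A picture is of the moment at which its call begins.
- manip.sign_off(): hands the job in; it is judged then, once.
Trained networks look in the newest picture that a camera, given by its name, has taken for a name from the list of things; names that differ only in an ending like _2 or _b are one class to them, and where a whole thing is asked for, a point or a joint stands for the part that bears it (a point fixed in the world has none). Each returns a list of dicts, best first, with "score" (0 to 1); they miss things now and then, are a little off and sometimes report something else, mostly with a low value. They report only what shows in the picture. A call takes as long as a camera call. They do not tell look-alikes from the thing itself.
- manip.spot_in(camera, query): "point" ([x, y, z] in m, in world coordinates, good to about 4 mm: the middle of the surface that is visible of it).
- manip.place_of(camera, query): "point" ([x, y, z] in m, in world coordinates, good to about 4 mm: a listed point, or the origin of a listed thing).
The state is a dict: "clock": time; "qpos": joint angles; "qd": joint speeds; "effort": joint torques, N m; "position": TCP position; "ee_rot": TCP orientation; "contact_force": force on the tool from outside, world axes, zero at the start; "moment": the same for the moment, N m; "width": finger opening in m; "gripper_force": force on a finger pad.
Only numpy, scipy, OpenCV 4.12 (cv2) and the standard library are available. Lean on these libraries where they do the work, as an engineer would, in place of code of your own. Each camera call takes 0.05 s, during which the arm holds its last target. There are 200 camera calls.

## Working session

There is one attempt and no reset: what is moved stays moved. The work goes in short steps, Python scripts to look and compute and a tool call to move; the robot and the scene stay as the last step left them, time stands still between calls to the robot, and variables do not carry over. Pictures are saved under pics/ and viewed, at most 10 in all, crops included, and the job is handed in when it is done.

Besides the shell and the picture viewer there is one more tool, called after "Call:" in YAML: its name, and indented under it one key for each argument. carry_out: Moves the arm, as the interface text tells. Shifts and turns lie within -1 to 1; 1 stands for 400 mm of shift or 30 degrees of turn. Its arguments: {"type":"object","properties":{"delta_pos":{"type":"array","items":{"type":"array","items":{"type":"number","minimum":-1,"maximum":1}}},"turn":{"type":"array","items":{"type":"array","items":{"type":"number","minimum":-1,"maximum":1}}},"claw":{"type":"array","items":{"type":"number"}},"force":{"type":"number"}},"required":["delta_pos","turn","claw"]}

```bash
ls; mkdir -p pics; python3 - <<'E'
from rig import manip
import cv2,numpy as np
s=manip.get_state();print({k:np.round(v,3) for k,v in s.items()}, manip.pinch_z)
for c in("scene","top"):
    d=manip.get_image(c);cv2.imwrite(f"pics/{c}0.png",d["image"][:,:,::-1])
    for q in("stand","bin_in","tray_in","pan_floor","screw_grip","lever_grip","nozzle_mouth","spray_mid","tape_mid","cup_mid","blank0_mid","media0_center"):
        print(c,q,[(np.round(r["point"],3).tolist(),round(r["score"],2)) for r in manip.place_of(c,q)[:6]])
E
```

```text
pics
{'clock': np.float64(0.0), 'qpos': array([-1.315,  0.277,  1.506,  0.   ,  1.361, -0.121]), 'qd': array([ 0.001,  0.001, -0.   ,  0.001, -0.   ,  0.001]), 'effort': array([ 3.0000e-03, -4.1676e+01, -2.4581e+01,  0.0000e+00,  1.1000e-02,
       -0.0000e+00]), 'position': array([ 0.211, -0.534,  0.23 ]), 'ee_rot': array([-0.001,  0.982,  0.187, -0.   ]), 'contact_force': array([-0.131, -0.958,  0.591]), 'moment': array([-0.016, -0.013, -0.021]), 'gripper_force': np.float64(0.0), 'width': np.float64(0.085)} 0.0187
scene stand [([0.628, 0.099, -0.002], 0.66)]
scene bin_in []
scene tray_in [([0.588, -0.082, 0.001], 0.88), ([0.677, 0.157, 0.186], 0.63), ([0.625, 0.098, -0.005], 0.15)]
scene pan_floor [([0.626, 0.1, 0.179], 0.6), ([0.677, 0.119, 0.184], 0.57), ([0.681, 0.158, 0.19], 0.37)]
scene screw_grip [([0.38, -0.034, 0.014], 0.69), ([0.606, 0.171, 0.195], 0.36)]
scene lever_grip [([0.486, 0.229, 0.247], 0.83)]
scene nozzle_mouth [([0.674, -0.046, 0.377], 0.85), ([0.486, 0.088, 0.237], 0.66)]
scene spray_mid [([0.565, 0.332, 0.083], 0.82)]
scene tape_mid [([0.38, -0.035, 0.013], 0
[... 185 characters left out ...]
 0.58), ([0.568, 0.332, 0.086], 0.35)]
scene media0_center []
top stand [([0.631, 0.098, -0.0], 0.62)]
top bin_in [([0.626, 0.104, 0.008], 0.62)]
top tray_in [([0.586, -0.077, 0.005], 0.8)]
top pan_floor [([0.623, 0.098, 0.182], 0.8)]
top screw_grip [([0.494, 0.09, 0.235], 0.58)]
top lever_grip []
top nozzle_mouth [([0.671, -0.047, 0.376], 0.68)]
top spray_mid [([0.566, 0.334, 0.078], 0.85), ([0.494, 0.088, 0.234], 0.35)]
top tape_mid []
top cup_mid [([0.692, 0.28, 0.039], 0.68)]
top blank0_mid [([0.603, 0.17, 0.184], 0.75), ([0.453, 0.298, 0.012], 0.7), ([0.794, 0.319, 0.01], 0.59), ([0.422, 0.152, 0.008], 0.52)]
top media0_center [([0.378, -0.035, 0.01], 0.5), ([0.564, 0.33, 0.076], 0.32)]
```

View pics/scene0.png

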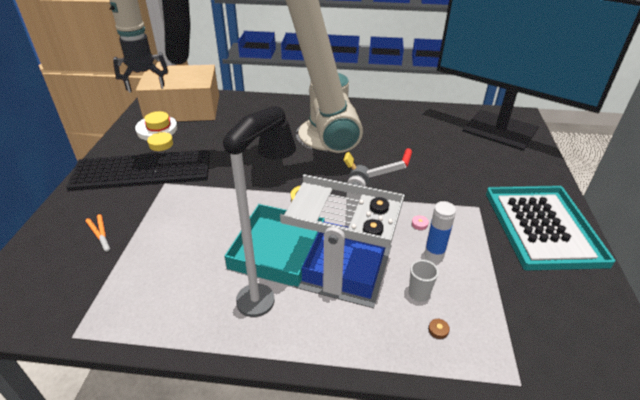

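View pics/top0.png

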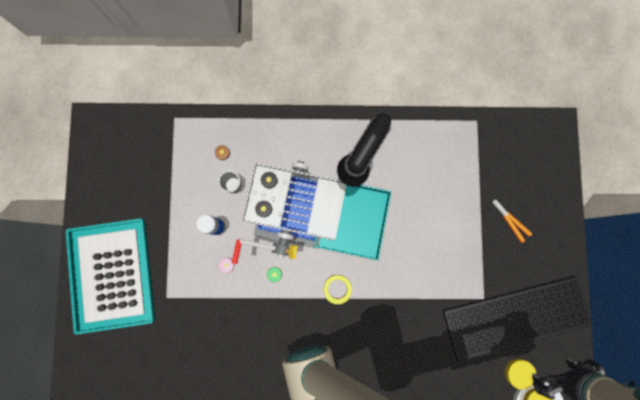

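The scene view looks toward the robot: pan with two black blanks at (379,205) and (373,228), yellow wing at (349,160), red handle at (406,156), nozzle and post at (245,140)-(255,300), cup (423,283), spray can (440,230).
The top view shows the wing at (293,253), handle at (237,251), tape at (337,290) and nozzle at (355,168).

Possible mix-ups:
- **Yellow screw:** wing at top (293,253), versus the tape at (337,290) and the yellow objects at (520,373). I choose (293,253), on the dark collar.
- **Red handle:** (237,251), versus the pink disc at (226,266). I choose (237,251).
- **Blanks:** the black ones in the pan, versus brown (222,152), green (275,274) and pink (226,266).

```bash
cat > h.py <<'E'
from rig import manip
import cv2,numpy as np
from scipy.spatial.transform import Rotation as Rn
def cloud(d):
    v,u=np.mgrid[0:400,0:640];z=d["z_map"];P=np.stack([(u-d["cx"])/d["fx"]*z,(v-d["cy"])/d["fy"]*z,z],-1)
    T=np.linalg.inv(d["world_to_cam"]);return P@T[:3,:3].T+T[:3,3]
def hsv(d): return cv2.cvtColor(d["image"],cv2.COLOR_RGB2HSV)
def pose():
    s=manip.get_state();q=s["ee_rot"];return np.array(s["position"]),Rn.from_quat([q[1],q[2],q[3],q[0]])
O=np.array([.627,.0995,0]);yaw=np.radians(-12.6)
def frame(yaw=None):
    y=globals()["yaw"] if yaw is None else yaw
    return Rn.from_euler("z",y)
def move(tcp,R):
    "scaled shift/turn from the present pose to TCP pose"
    p,r=pose();return np.round(r.inv().apply(tcp-p)/.4,4),np.round(np.degrees((r.inv()*R).as_rotvec())/30,4)
E
python3 - <<'E'
from h import *
ims=[]
for c,(x0,y0) in(("scene",(270,120)),("top",(200,150))):
    d=manip.get_image(c);P=cloud(d);H=hsv(d);ok=d["z_map"]>0
    for n,m in(("yel",(H[...,0]>20)&(H[...,0]<32)&(H[...,1]>150)&(H[...,2]>90)),("red",((H[...,0]<5)|(H[...,0]>174))&(H[...,1]>170)&(H[...,2]>70))):
        m=m&ok&(P[...,2]>.2)&(P[...,2]<.3)&(P[...,0]>.4)&(P[...,0]<.6)
        Q=P[m]
        if len(Q)>2:
            w,V=np.linalg.eigh(np.cov(Q.T));print(c,n,len(Q),Q.mean(0).round(4),Q.min(0).round(3),Q.max(0).round(3),V[:,2].round(3),np.sqrt(w).round(4))
    # wall tops/uprights: stand aluminium edges
    m=ok&(P[...,2]>.195)&(P[...,2]<.225)&(abs(P[...,0]-.627)<.14)&(abs(P[...,1]-.1)<.17)
    r=cv2.minAreaRect(P[m][:,:2].astype(np.float32)*1000);print(c,r)
    # blue bin rim rect and teal
    t=ok&(H[...,0]>80)&(H[...,0]<95)&(H[...,1]>120)&(P[...,2]<.08)&(P[...,0]<.75)&(P[...,1]<.2)&(P[...,1]>-.25)&(P[...,0]>.4)
    print("teal",cv2.minAreaRect(P[t&(P[...,2]>.04)][:,:2].astype(np.float32)*1000))
    ims.append(cv2.resize(d["image"][y0:y0+130,x0:x0+150],(400,347),interpolation=cv2.INTER_CUBIC))
cv2.imwrite("pics/crop1.png",np.hstack(ims)[:,:,::-1])
E
```

```text
scene yel 79 [0.499  0.0913 0.2361] [0.474 0.08  0.219] [0.514 0.102 0.244] [-0.991  0.093  0.097] [0.003  0.0071 0.0109]
scene red 86 [0.4929 0.2292 0.2551] [0.463 0.219 0.247] [0.524 0.24  0.259] [-0.986  0.167 -0.01 ] [0.002  0.0043 0.0169]
scene ((609.5040283203125, 92.67395782470703), (247.56695556640625, 252.23377990722656), 78.34312438964844)
teal ((593.341796875, -78.96345520019531), (193.6776885986328, 211.70758056640625), 78.5002212524414)
top yel 82 [0.4935 0.0941 0.2383] [0.479 0.084 0.207] [0.506 0.105 0.251] [ 0.13  -0.559  0.819] [0.0022 0.0079 0.0094]
top red 73 [0.4917 0.2294 0.2578] [0.466 0.223 0.253] [0.517 0.237 0.263] [-0.985  0.17  -0.006] [0.0019 0.0027 0.0145]
top ((608.2706298828125, 100.27416229248047), (244.62733459472656, 246.6126251220703), 84.93801879882812)
teal ((591.3785400390625, -77.27568054199219), (188.98101806640625, 200.83822631835938), 78.57220458984375)
```

View pics/crop1.png

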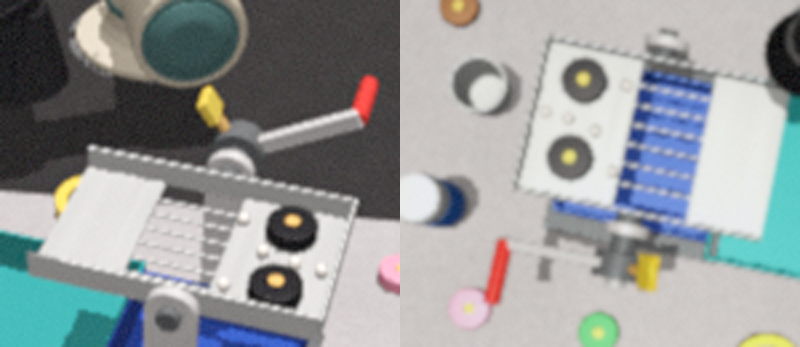

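The crop confirms it: the yellow wing at (210,105) and (648,272) sits on the dark collar, and the red handle at (365,97) is on its arm. Both fit the stand geometry with yaw ≈ -11.4°.

```bash
sed -i 's/radians(-12.6)/radians(-11.4)/' h.py; cat >> h.py <<'E'
F=Rn.from_euler("z",yaw)
G=O+F.apply([-.13,-.0315,.235]); out=F.apply([0,-np.sin(np.radians(35)),np.cos(np.radians(35))])
def Rscrew(s):  # tool x along wing length, z inwards
    x=F.apply([1,0,0]);return Rn.from_rotvec(out*s)*Rn.from_matrix(np.stack([x,np.cross(-out,x),-out],1))
E
python3 - <<'E'
from h import *
print(G,out)
for T,R in((G+.12*out,Rscrew(.12)),):print(T,*move(T,R))
E
```

```text
[0.49333854 0.09431691 0.235     ] [-0.11337159 -0.56226045  0.81915204]
[0.47973395 0.02684566 0.33329825] [ 1.1399 -1.0587 -0.255 ] [1.1063 0.401  0.843 ]
```

Call:
carry_out:
  delta_pos:
    - [0.7,-0.65,-0.3]
    - [0.7,-0.65,-0.3]
    - [0.7,-0.65,-0.3]
    - [0.7,-0.65,-0.3]
    - [0.7,-0.65,-0.3]
    - [0.7,-0.65,-0.3]
    - [0.7,-0.65,-0.3]
    - [0.7,-0.65,-0.3]
    - [0.7,-0.65,-0.3]
  turn:
    - [0.55,0.2,0.42]
    - [0.55,0.2,0.42]
    - [0.55,0.2,0.42]
    - [0.55,0.2,0.42]
    - [0.55,0.2,0.42]
    - [0.55,0.2,0.42]
    - [0.55,0.2,0.42]
    - [0.55,0.2,0.42]
    - [0.55,0.2,0.42]
  claw: [-0.2,-0.2,-0.2,-0.2,-0.2,-0.2,-0.2,-0.2,-0.2]
  force: 50

```text
clock: 2.3
position: [0.3779, -0.1854, 0.3541]
ee_rot: [-0.15, 0.985, 0.08, 0.026]
contact_force: [-0.5, -0.8, -0.9]
width: 0.0511
gripper_force: 0.0
```

```bash
python3 - <<'E'
from h import *
print(pose()[0],manip.get_state()["qpos"],manip.get_state()["width"]);print(*move(G+.12*out,Rscrew(.12)))
E
```

```text
[ 0.37788311 -0.18542945  0.35408919] [-0.82319129  0.07195596  1.50534632  0.23035531  1.76630725  0.60665545] 0.05110999139848439
[ 0.3269 -0.4426  0.2155] [0.557  0.1975 0.4397]
```

Call:
carry_out:
  delta_pos:
    - [0.327,-0.443,0.2155]
    - [0.327,-0.443,0.2155]
    - [0.327,-0.443,0.2155]
    - [0.327,-0.443,0.2155]
    - [0.327,-0.443,0.2155]
    - [0.327,-0.443,0.2155]
    - [0.327,-0.443,0.2155]
  turn:
    - [0.557,0.1975,0.44]
    - [0.557,0.1975,0.44]
    - [0.557,0.1975,0.44]
    - [0.557,0.1975,0.44]
    - [0.557,0.1975,0.44]
    - [0.557,0.1975,0.44]
    - [0.557,0.1975,0.44]
  claw: [-0.2,-0.2,-0.2,-0.2,-0.2,-0.2,-0.2]

```text
clock: 3.0
position: [0.4792, 0.0217, 0.3297]
ee_rot: [-0.297, 0.953, -0.041, 0.046]
contact_force: [-0.1, -0.7, -0.2]
width: 0.0514
gripper_force: 0.0
```

```bash
python3 - <<'E'
from h import *
print(pose()[0],manip.get_state()["qpos"]);print(*move(G+.12*out,Rscrew(.12)),G)
d=manip.get_image("wrist");cv2.imwrite("pics/w1.png",d["image"][:,:,::-1])
print({k:d[k] for k in("fx","cx","cy")},d["z_map"].min(),d["z_map"].max())
v,u=np.mgrid[0:400,0:640];dx=(u-d["cx"])/d["fx"];dy=(v-d["cy"])/d["fy"];r=np.hypot(dx,dy)+1e-9
z=d["z_map"];t=np.tan(np.minimum(r,1.5));C=np.stack([dx/r*t*z,dy/r*t*z,z],-1)
T=np.linalg.inv(d["world_to_cam"]);P=C@T[:3,:3].T+T[:3,3]
H=hsv(d);m=(z>0)&(H[...,0]>20)&(H[...,0]<34)&(H[...,1]>130)&(np.linalg.norm(P-G,axis=-1)<.045)
Q=P[m];x=F.apply([1,0,0]);y=np.cross(out,x)
L=np.stack([(Q-G)@x,(Q-G)@y,(Q-G)@out],-1)*1000
print(len(L),L.mean(0),L.min(0),L.max(0))
top=L[L[:,2]>np.percentile(L[:,2],95)-5];print(len(top),top.mean(0),cv2.minAreaRect(top[:,:2].astype(np.float32)))
print("screw",manip.place_of("wrist","screw_grip")[:2])
E
```

```text
[0.47920888 0.02169534 0.32971387] [-0.54177166  0.10576543  1.64397421  0.56933991  1.61574423  1.07601433]
[ 0.0005 -0.0157  0.    ] [ 0.0024  0.0035 -0.0152] [0.49333854 0.09431691 0.235     ]
{'fx': 309.70691628693146, 'cx': 319.940670616692, 'cy': 193.13091977264946} 0.0 2.4227219
381 [-0.32651687 -2.02057714 12.13543093] [-17.33006696  -8.19721011   7.8097785 ] [15.70203801  3.67998536 14.23270017]
380 [-0.36583334 -2.03557863 12.14681423] ((-0.8107051849365234, -2.220182418823242), (32.65669250488281, 8.628456115722656), 6.4376420974731445)
screw [{'point': [0.4917, 0.0952, 0.2308], 'score': 0.9}]
```

View pics/w1.png

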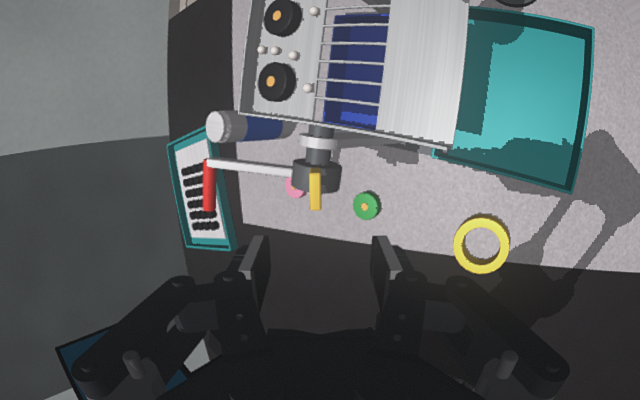

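The wrist view shows the yellow wing at (315,190) on the dark collar, centred between the open fingers. It measures 33 x 9 mm at 6.4°, which matches the description; the handle is at (209,185).

```bash
cat >> h.py <<'E'
G=G+np.cross(out,F.apply([1,0,0]))*-.002+out*.001
E
python3 - <<'E'
from h import *
print(*move(G-.016*out,Rscrew(.112)))
E
```

```text
[-0.0009 -0.0129  0.3394] [ 0.0024  0.0003 -0.0033]
```

Call:
carry_out:
  delta_pos:
    - [0,0,0.1]
    - [0,0,0.17]
    - [0,0,0.17]
  turn:
    - [0,0,0]
    - [0,0,0]
    - [0,0,0]
  claw: [-0.2,-0.2,-0.2]

```text
clock: 3.4
position: [0.4852, 0.0603, 0.2721]
ee_rot: [-0.298, 0.953, -0.043, 0.043]
contact_force: [-0.9, -0.4, 0.7]
width: 0.0513
gripper_force: 0.0
```

```bash
python3 - <<'E'
from h import *
print(*move(G-.016*out,Rscrew(.112)))
E
```

```text
[ 0.0054 -0.0128  0.1634] [-0.002   0.0101 -0.0087]
```

Call:
carry_out:
  delta_pos:
    - [0.004,-0.0128,0]
    - [0.005,-0.0128,0.08]
    - [0.005,-0.0128,0.11]
    - [0.005,-0.0128,0.11]
  turn:
    - [0,0,0]
    - [0,0,0]
    - [0,0,0]
    - [0,0,0]
  claw: [-0.2,-0.2,-0.2,-0.2]

```text
clock: 3.8
position: [0.4941, 0.0888, 0.2414]
ee_rot: [-0.297, 0.953, -0.042, 0.046]
contact_force: [-0.6, -0.0, 0.7]
width: 0.0514
gripper_force: 0.0
```

```bash
python3 - <<'E'
from h import *
print(*move(G-.016*out,Rscrew(.112)))
E
```

```text
[-0.0048  0.0029  0.0582] [-0.0003  0.0031 -0.0026]
```

Call:
carry_out:
  delta_pos:
    - [-0.002,0.002,0.055]
    - [-0.002,0.002,0.055]
    - [-0.002,0.002,0.055]
    - [-0.002,0.002,0.055]
    - [-0.002,0.002,0.055]
    - [-0.002,0.002,0.055]
    - [-0.002,0.002,0.055]
  turn:
    - [0,0,0]
    - [0,0,0]
    - [0,0,0]
    - [0,0,0]
    - [0,0,0]
    - [0,0,0]
    - [0,0,0]
  claw: [-0.2,-0.2,1,1,1,1,1]
  force: 30

```text
clock: 4.5
position: [0.4967, 0.0995, 0.2237]
ee_rot: [-0.296, 0.953, -0.042, 0.047]
contact_force: [-1.9, -4.4, 5.0]
width: 0.0093
gripper_force: 33.1
```

Call:
carry_out:
  delta_pos:
    - [0,0,0]
    - [0,0,0]
    - [0,0,0]
    - [0,0,0]
    - [0,0,0]
  turn:
    - [0,0,-0.25]
    - [0,0,-0.5]
    - [0,0,-0.75]
    - [0,0,-0.95]
    - [0,0,-0.95]
  claw: [1,1,1,1,1]

```text
clock: 5.0
position: [0.4963, 0.1009, 0.2246]
ee_rot: [-0.277, 0.933, 0.195, 0.119]
contact_force: [-1.7, -3.1, 6.9]
width: 0.0093
gripper_force: 33.3
```

Call:
carry_out:
  delta_pos:
    - [0,0,0]
    - [0,0,0]
    - [0,0,0]
    - [0,0,0]
    - [0,0,0]
  turn:
    - [0,0,-0.25]
    - [0,0,-0.5]
    - [0,0,-0.75]
    - [0,0,-0.95]
    - [0,0,-0.95]
  claw: [1,1,1,1,1]

```text
clock: 5.5
position: [0.4952, 0.102, 0.2251]
ee_rot: [-0.241, 0.856, 0.419, 0.183]
contact_force: [-5.3, -2.1, 10.2]
width: 0.0095
gripper_force: 33.6
```

```bash
python3 - <<'E'
from h import *
s=manip.get_state();print(s["qpos"],s["moment"])
for a in(0,.9,1.1,1.2):print(*move(G-.016*out,Rscrew(a)))
E
```

```text
[-0.37478696  0.16931045  1.84297063  0.6272287   1.31182432  0.0630764 ] [0.42273622 0.4477892  0.42431034]
[-0.0067  0.0024  0.006 ] [-8.5000e-03 -4.0000e-04  2.1174e+00]
[-0.0067  0.0024  0.006 ] [-0.0071 -0.0038  0.3986]
[-0.0067  0.0024  0.006 ] [-0.0067 -0.0045  0.0166]
[-0.0067  0.0024  0.006 ] [-0.0064 -0.0048 -0.1744]
```

Call:
carry_out:
  delta_pos:
    - [-0.003,0,0]
    - [-0.003,0,0]
    - [-0.003,0,0]
    - [-0.003,0,0]
    - [-0.003,0,0]
  turn:
    - [0,0,-0.25]
    - [0,0,-0.5]
    - [0,0,-0.75]
    - [0,0,-0.85]
    - [0,0,-0.85]
  claw: [1,1,1,1,1]

```text
clock: 6.0
position: [0.4938, 0.1025, 0.2253]
ee_rot: [-0.196, 0.742, 0.597, 0.232]
contact_force: [-6.7, 0.7, 13.4]
width: 0.0091
gripper_force: 33.7
```

Call:
carry_out:
  delta_pos:
    - [0,0,0]
    - [0,0,0]
    - [0,0,-0.1]
    - [0,0,-0.22]
    - [0,0,-0.34]
    - [0,0,-0.4]
  turn:
    - [0,0,0]
    - [0,0,0]
    - [0,0,0]
    - [0,0,0]
    - [0,0,0]
    - [0,0,0]
  claw: [0.4,0.4,0.4,0.4,0.4,0.4]

```text
clock: 6.6
position: [0.4782, 0.0078, 0.3562]
ee_rot: [-0.191, 0.744, 0.597, 0.232]
contact_force: [0.4, -0.2, -0.0]
width: 0.0257
gripper_force: 0.0
```

```bash
cat >> h.py <<'E'
def wcloud(d):
    v,u=np.mgrid[0:400,0:640];dx=(u-d["cx"])/d["fx"];dy=(v-d["cy"])/d["fy"];r=np.hypot(dx,dy)+1e-9
    z=d["z_map"];t=np.tan(np.minimum(r,1.5));C=np.stack([dx/r*t*z,dy/r*t*z,z],-1)
    T=np.linalg.inv(d["world_to_cam"]);return C@T[:3,:3].T+T[:3,3]
E
python3 - <<'E'
from h import *
d=manip.get_image("wrist");P=wcloud(d);H=hsv(d);z=d["z_map"];cv2.imwrite("pics/w2.png",d["image"][:,:,::-1])
m=(z>0)&(H[...,0]>20)&(H[...,0]<34)&(H[...,1]>130)&(np.linalg.norm(P-G,axis=-1)<.045)
Q=P[m];x=F.apply([1,0,0]);y=np.cross(out,x)
L=np.stack([(Q-G)@x,(Q-G)@y,(Q-G)@out],-1)*1000
top=L[L[:,2]>np.percentile(L[:,2],95)-5];print(len(L),L.mean(0));
if len(top)>4:print(cv2.minAreaRect(top[:,:2].astype(np.float32)))
m=(z>0)&((H[...,0]<5)|(H[...,0]>174))&(H[...,1]>150)&(P[...,2]>.2)&(P[...,2]<.3)
Q=P[m];print("red",len(Q), Q.mean(0) if len(Q) else 0,Q.min(0),Q.max(0))
print(manip.get_state()["qpos"],pose()[0])
E
```

```text
353 [-1.07615087  2.21277648 10.36835647]
((-1.2059850692749023, 0.9421520233154297), (32.87835693359375, 8.515182495117188), 88.93350982666016)
red 478 [0.48962181 0.22698682 0.25693027] [0.46252273 0.21775408 0.25201073] [0.5205568  0.2386918  0.25997908]
[-0.57084273  0.0966815   1.58446623  0.56777433  1.67938203 -0.35254292] [0.47917183 0.00634812 0.35786042]
```

```bash
cat >> h.py <<'E'
L0=np.array([.4915,.230,.25]); Cax=L0-F.apply([0,.12*np.sin(np.pi/3),.06])
x=F.apply([1,0,0]);Rd=Rn.from_matrix(np.stack([x,np.cross([0,0,-1],x),[0,0,-1]],1))
def lever(t): # handle point at pan tilt t
    a=np.pi/3-t;return Cax+F.apply([0,.12*np.sin(a),.12*np.cos(a)])
D=np.array([0,0,-.0175])
E
python3 - <<'E'
from h import *
from scipy.spatial.transform import Slerp
p,r=pose();S=Slerp([0,3],Rn.concatenate([r,Rd]));T=L0+[0,0,.08]
for i in(1,2,3):
    R=S(i);q=p+(T-p)*i/3;print(r.inv().apply(q-p)/.4,np.degrees((r.inv()*R).as_rotvec())/30);p,r=q,R
E
```

```text
[ 0.13793303 -0.03015211  0.12428245] [-0.30089829 -0.30327122  0.95420668]
[ 0.15833258 -0.15117778  0.12237349] [-0.30089829 -0.30327122  0.95420668]
[ 0.03861579 -0.11364708  0.03630374] [-0.30089829 -0.30327122  0.95420668]
```

Call:
carry_out:
  delta_pos:
    - [0.138,-0.03,0.124]
    - [0.138,-0.03,0.124]
    - [0.138,-0.03,0.124]
    - [0.138,-0.03,0.124]
  turn:
    - [-0.3,-0.303,0.954]
    - [-0.3,-0.303,0.954]
    - [-0.3,-0.303,0.954]
    - [-0.3,-0.303,0.954]
  claw: [-0.2,-0.2,-0.2,-0.2]

```text
clock: 7.05
position: [0.4803, 0.0857, 0.3443]
ee_rot: [-0.138, 0.897, 0.387, 0.162]
contact_force: [1.0, -0.0, 0.2]
width: 0.0511
gripper_force: 0.0
```

Call:
carry_out:
  delta_pos:
    - [0.158,-0.151,0.122]
    - [0.158,-0.151,0.122]
    - [0.158,-0.151,0.122]
    - [0.158,-0.151,0.122]
  turn:
    - [-0.3,-0.303,0.954]
    - [-0.3,-0.303,0.954]
    - [-0.3,-0.303,0.954]
    - [-0.3,-0.303,0.954]
  claw: [-0.2,-0.2,-0.2,-0.2]

```text
clock: 7.45
position: [0.485, 0.1861, 0.3317]
ee_rot: [-0.081, 0.977, 0.177, 0.089]
contact_force: [0.9, -0.6, -0.3]
width: 0.051
gripper_force: 0.0
```

```bash
python3 - <<'E'
from h import *
print(pose()[0],manip.get_state()["qpos"],*move(L0+[0,0,.08],Rd))
E
```

```text
[0.48495352 0.18605759 0.33173434] [0.10858404 0.03839768 1.58006516 0.17779998 1.35755621 1.2976612 ] [ 0.0506 -0.0951  0.0274] [-0.3469 -0.3136  1.0593]
```

Call:
carry_out:
  delta_pos:
    - [0.05,-0.095,0.027]
    - [0.05,-0.095,0.027]
    - [0.05,-0.095,0.027]
    - [0.05,-0.095,0.027]
    - [0.05,-0.095,0.027]
  turn:
    - [-0.34,-0.31,1]
    - [-0.34,-0.31,1]
    - [-0.34,-0.31,1]
    - [-0.34,-0.31,1]
    - [-0.34,-0.31,1]
  claw: [-0.2,-0.2,-0.2,-0.2,-0.2]

```text
clock: 7.95
position: [0.4931, 0.2291, 0.3296]
ee_rot: [-0.001, 0.997, -0.082, 0.003]
contact_force: [-0.4, -0.5, -0.1]
width: 0.0512
gripper_force: 0.0
```

```bash
python3 - <<'E'
from h import *
d=manip.get_image("wrist");P=wcloud(d);H=hsv(d);z=d["z_map"]
m=(z>0)&((H[...,0]<5)|(H[...,0]>174))&(H[...,1]>150)&(P[...,2]>.2)&(P[...,2]<.3)
Q=P[m];print("red",len(Q), Q.mean(0),Q.min(0),Q.max(0))
print(np.percentile((Q-O)@F.apply([1,0,0]),[1,50,99]),np.percentile((Q-O)@F.apply([0,1,0]),[1,50,99]))
print(pose()[0],*move(L0+D,Rd))
E
```

```text
red 871 [0.48741598 0.22929557 0.25745259] [0.46275001 0.21923788 0.25348452] [0.52034302 0.24110445 0.26078122]
[-0.18657222 -0.16414827 -0.13040615] [0.09416632 0.09952594 0.10705389]
[0.49264842 0.22850383 0.32975411] [-0.0047 -0.0027  0.2431] [-0.0046 -0.0101  0.0711]
```

Call:
carry_out:
  delta_pos:
    - [-0.004,-0.002,0.1]
    - [-0.004,-0.002,0.2]
    - [-0.004,-0.002,0.243]
    - [-0.004,-0.002,0.243]
    - [-0.004,-0.002,0.243]
    - [-0.004,-0.002,0.243]
    - [-0.004,-0.002,0.243]
    - [-0.004,-0.002,0.243]
    - [-0.004,-0.002,0.243]
  turn:
    - [0,0,0.07]
    - [0,0,0.07]
    - [0,0,0.07]
    - [0,0,0.07]
    - [0,0,0.07]
    - [0,0,0.07]
    - [0,0,0.07]
    - [0,0,0.07]
    - [0,0,0.07]
  claw: [-0.2,-0.2,-0.2,-0.2,1,1,1,1,1]
  force: 40

```text
clock: 8.9
position: [0.4928, 0.2298, 0.2358]
ee_rot: [-0.003, 0.995, -0.101, 0.005]
contact_force: [0.4, 2.9, 6.7]
width: 0.0141
gripper_force: 39.4
```

```bash
cat >> h.py <<'E'
def arc(t0,t1,n):
    "tool-axis shifts (scaled) along the arc, tool attitude kept"
    _,r=pose();return [np.round(r.inv().apply(lever(t)-lever(t0))/.4,3).tolist() for t in np.linspace(t0,t1,n+1)[1:]]
E
python3 - <<'E'
from h import *
print(pose()[0],L0+D,manip.get_state()["qpos"])
print(arc(0,.21,6),arc(0,.1,1),arc(0,.14,1))
E
```

```text
[0.49277023 0.22976041 0.23584545] [0.4915 0.23   0.2325] [3.08135278e-01 2.19562838e-01 1.57179457e+00 2.54854215e-04
 1.33814112e+00 2.08030655e+00]
[[0.0, 0.005, -0.009], [0.0, 0.011, -0.018], [0.0, 0.017, -0.027], [0.0, 0.023, -0.035], [0.001, 0.03, -0.043], [0.001, 0.037, -0.051]] [[0.0, 0.016, -0.025]] [[0.0, 0.023, -0.035]]
```

```bash
python3 - <<'E'
from h import *
a=lambda t0,t1,n:print(np.round(arc(t0,t1,n),3).tolist())
a(0,.12,6);a(.12,.16,6);a(.16,.20,4);a(.2,.24,4)
E
```

```text
[[0.0, 0.003, -0.005], [0.0, 0.006, -0.01], [0.0, 0.009, -0.015], [0.0, 0.013, -0.02], [0.0, 0.016, -0.025], [0.0, 0.02, -0.03]]
[[0.0, 0.001, -0.002], [0.0, 0.002, -0.003], [0.0, 0.004, -0.005], [0.0, 0.005, -0.006], [0.0, 0.006, -0.008], [0.0, 0.007, -0.009]]
[[0.0, 0.002, -0.002], [0.0, 0.004, -0.005], [0.0, 0.006, -0.007], [0.0, 0.008, -0.009]]
[[0.0, 0.002, -0.002], [0.0, 0.004, -0.004], [0.0, 0.006, -0.007], [0.0, 0.008, -0.009]]
```

Call:
carry_out:
  delta_pos:
    - [0,0.003,-0.005]
    - [0,0.006,-0.01]
    - [0,0.009,-0.015]
    - [0,0.013,-0.02]
    - [0,0.016,-0.025]
    - [0,0.02,-0.03]
    - [0,0.02,-0.03]
  turn:
    - [0,0,0]
    - [0,0,0]
    - [0,0,0]
    - [0,0,0]
    - [0,0,0]
    - [0,0,0]
    - [0,0,0]
  claw: [1,1,1,1,1,1,1]

```text
clock: 9.6
position: [0.4915, 0.2235, 0.2463]
ee_rot: [-0.004, 0.995, -0.101, 0.005]
contact_force: [3.6, 6.0, -1.5]
width: 0.0145
gripper_force: 39.2
```

Call:
carry_out:
  delta_pos:
    - [0,0.001,-0.001]
    - [0,0.001,-0.002]
    - [0,0.002,-0.003]
    - [0,0.003,-0.004]
    - [0,0.004,-0.005]
    - [0,0.004,-0.006]
    - [0,0.005,-0.007]
    - [0,0.006,-0.008]
    - [0,0.007,-0.009]
    - [0,0.007,-0.009]
    - [0,0.007,-0.009]
    - [0,0.007,-0.009]
  turn:
    - [0,0,0]
    - [0,0,0]
    - [0,0,0]
    - [0,0,0]
    - [0,0,0]
    - [0,0,0]
    - [0,0,0]
    - [0,0,0]
    - [0,0,0]
    - [0,0,0]
    - [0,0,0]
    - [0,0,0]
  claw: [1,1,1,1,1,1,1,1,1,1,1,1]

```text
clock: 10.8
position: [0.491, 0.2212, 0.2497]
ee_rot: [-0.005, 0.995, -0.101, 0.005]
contact_force: [2.9, 7.6, -3.6]
width: 0.014
gripper_force: 39.0
```

```bash
cat >> h.py <<'E'
def tilt(c="scene"):
    "pan tilt from depth of steel floor/walls: slope of near-bare floor points"
    d=manip.get_image(c);P=cloud(d);Q=(P-O)@F.as_matrix();Q=Q[(d["z_map"]>0)&(abs(Q[...,0])<.06)&(Q[...,1]>-.125)&(Q[...,1]<-.065)&(abs(Q[...,2]-.16)<.1)]
    k=np.polyfit(Q[:,1],Q[:,2],1) if len(Q)>20 else [np.nan]*2
    return d,len(Q),np.arctan(k[0])
E
python3 - <<'E'
from h import *
p=pose()[0]-D;print("lever est",p,lever(.16))
v=(p-Cax)@F.as_matrix();print("tilt est",np.pi/3-np.arctan2(v[1],v[2]),np.hypot(v[1],v[2]))
d,n,t=tilt();print(n,t)
i=d["image"];h=manip.get_image("top");j=h["image"]
cv2.imwrite("pics/t1.png",np.hstack([cv2.resize(i[150:300,220:420],(400,300),interpolation=3),cv2.resize(j[150:270,230:390],(400,300),interpolation=3)])[:,:,::-1])
E
```

```text
lever est [0.49100866 0.22124587 0.26720378] [0.48934821 0.21932831 0.26579047]
tilt est 0.1575632483458974 0.1226048140343092
748 0.1291093924775399
```

View pics/t1.png

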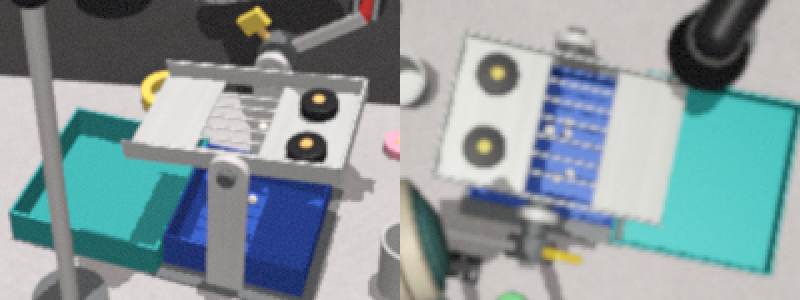

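At about 0.13 rad the load area already shows only the two blanks (scene crop (319,103), (306,147)). White balls show at or below the slots (top crop (548,131), (568,131), (570,176)), and one is in the bin. I keep tilting slowly.

Call:
carry_out:
  delta_pos:
    - [0,0.001,-0.001]
    - [0,0.002,-0.003]
    - [0,0.004,-0.005]
    - [0,0.005,-0.006]
    - [0,0.007,-0.008]
    - [0,0.008,-0.009]
    - [0,0.01,-0.011]
    - [0,0.011,-0.012]
    - [0,0.012,-0.014]
    - [0,0.014,-0.016]
    - [0,0.016,-0.018]
    - [0,0.016,-0.018]
  turn:
    - [0,0,0]
    - [0,0,0]
    - [0,0,0]
    - [0,0,0]
    - [0,0,0]
    - [0,0,0]
    - [0,0,0]
    - [0,0,0]
    - [0,0,0]
    - [0,0,0]
    - [0,0,0]
    - [0,0,0]
  claw: [1,1,1,1,1,1,1,1,1,1,1,1]

```text
clock: 12.1
position: [0.4898, 0.2154, 0.2575]
ee_rot: [-0.005, 0.995, -0.101, 0.006]
contact_force: [3.9, 8.8, -0.1]
width: 0.0143
gripper_force: 39.1
```

```bash
python3 - <<'E'
from h import *
p=pose()[0]-D
v=(p-Cax)@F.as_matrix();print("tilt est",np.pi/3-np.arctan2(v[1],v[2]),np.hypot(v[1],v[2]))
d,n,t=tilt();print(n,t)
for c in("scene","top"):
    if c=="top":manip.get_image(c)
    for r in manip.place_of(c,"media0_center"):
        q=F.inv().apply(np.array(r["point"])-O);print(c,q.round(3),round(r["score"],2))
print(arc(.24,.44,10),arc(.24,.27,1))
E
```

```text
tilt est 0.23746533115815804 0.12325834992368898
716 0.2095892089922323
[[0.0, 0.004, -0.004], [0.0, 0.008, -0.009], [0.0, 0.013, -0.013], [0.0, 0.017, -0.017], [0.0, 0.022, -0.021], [0.0, 0.026, -0.025], [0.0, 0.031, -0.029], [0.0, 0.035, -0.032], [0.0, 0.04, -0.036], [0.001, 0.045, -0.039]] [[0.0, 0.006, -0.006]]
```

Call:
carry_out:
  delta_pos:
    - [0,0.002,-0.002]
    - [0,0.004,-0.004]
    - [0,0.005,-0.006]
    - [0,0.007,-0.007]
    - [0,0.008,-0.009]
    - [0,0.01,-0.01]
    - [0,0.011,-0.011]
    - [0,0.013,-0.013]
    - [0,0.013,-0.013]
    - [0,0.013,-0.013]
  turn:
    - [0,0,0]
    - [0,0,0]
    - [0,0,0]
    - [0,0,0]
    - [0,0,0]
    - [0,0,0]
    - [0,0,0]
    - [0,0,0]
    - [0,0,0]
    - [0,0,0]
  claw: [1,1,1,1,1,1,1,1,1,1]

```text
clock: 13.3
position: [0.4889, 0.2107, 0.2629]
ee_rot: [-0.006, 0.995, -0.101, 0.006]
contact_force: [2.6, 9.4, 0.5]
width: 0.0146
gripper_force: 39.0
```

```bash
python3 - <<'E'
from h import *
d,n,t=tilt();print(n,t)
i=d["image"];h=manip.get_image("top");j=h["image"]
cv2.imwrite("pics/t2.png",np.hstack([cv2.resize(i[160:300,270:410],(400,400),interpolation=3),cv2.resize(j[155:265,235:345],(400,400),interpolation=3)])[:,:,::-1])
print(arc(.28,.52,12))
E
```

```text
686 0.26650452208608155
[[0.0, 0.004, -0.004], [0.0, 0.009, -0.008], [0.0, 0.013, -0.012], [0.0, 0.018, -0.016], [0.0, 0.022, -0.02], [0.0, 0.027, -0.024], [0.0, 0.032, -0.027], [0.0, 0.037, -0.031], [0.0, 0.042, -0.034], [0.001, 0.047, -0.038], [0.001, 0.052, -0.041], [0.001, 0.057, -0.044]]
```

View pics/t2.png

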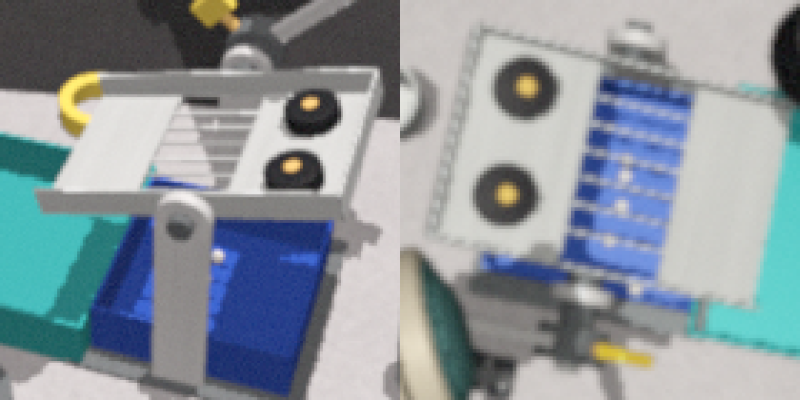

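At about 0.27 rad the pan shows only the two blanks, at top crop (525,88) and (505,194). Balls lie in the blue bin under the slots at (625,165), (622,207), (610,240) and (632,288), and at scene crop (217,255). I'll count them by position before going steeper.

```bash
python3 - <<'E'
from h import *
for c in("scene","top","wrist"):
    d=manip.get_image(c);P=(cloud(d) if c!="wrist" else wcloud(d));Q=(P-O)@F.as_matrix();H=hsv(d)
    m=(H[...,1]<110)&(H[...,2]>120)&(d["z_map"]>0)&(Q[...,2]<.06)&(abs(Q[...,0])<.084)&(abs(Q[...,1])<.12)
    n,l,s,_=cv2.connectedComponentsWithStats(m.astype(np.uint8))
    for k in range(1,n):
        if s[k,4]>1:print(c,s[k,4],np.median(Q[l==k],0).round(3))
E
```

```text
scene 2 [-0.082 -0.079  0.054]
scene 9 [-0.08  -0.081  0.045]
scene 21 [-0.082 -0.042  0.054]
scene 2 [-0.033 -0.087  0.05 ]
scene 2 [-0.078  0.087  0.046]
scene 4 [-0.055 -0.074  0.009]
scene 2 [-0.067 -0.019  0.008]
scene 9 [-0.028 -0.065  0.01 ]
scene 24 [-0.04  -0.007  0.014]
scene 459 [-0.001  0.109  0.001]
scene 7 [ 0.027 -0.048  0.009]
scene 174 [-0.017 -0.065 -0.751]
top 2 [0.082 0.026 0.059]
top 45 [ 0.076 -0.017  0.011]
top 66 [0.053 0.004 0.011]
top 3 [0.07  0.01  0.012]
top 2 [ 0.07  -0.004  0.009]
top 2 [ 0.069 -0.017  0.012]
top 2 [ 0.069 -0.029  0.01 ]
top 347 [-0.012 -0.011  0.011]
top 3 [ 0.047 -0.014  0.011]
top 3 [ 0.046 -0.026  0.01 ]
top 3 [ 0.045 -0.039  0.013]
top 3 [0.025 0.016 0.008]
top 2 [0.001 0.03  0.011]
top 3 [0.002 0.021 0.009]
top 3 [0.001 0.008 0.01 ]
top 3 [ 0.    -0.033  0.006]
top 6 [-0.022  0.029  0.011]
top 3 [-0.022  0.012  0.014]
top 3 [-0.023 -0.028  0.01 ]
top 16 [-0.046 -0.007  0.011]
top 32 [-0.078  0.108  0.003]
top 3 [-0.074  0.084  0.017]
top 2 [-0.074  0.071  0.011]
top 2 [-0.074  0.04   0.009]
top 2 [-0.075  0.027  0.014]
top 4 [-0.075 -0.013  0.009]
top 17 [-0.078 -0.034  0.016]
top 3 [-0.076 -0.055  0.008]
top 3 [-0.076 -0.07   0.013]
top 14 [-0.079 -0.093  0.007]
top 3 [-0.076 -0.114  0.002]
wrist 3 [ 0.05  -0.036  0.009]
wrist 2 [ 0.049 -0.049  0.01 ]
wrist 5 [ 0.042 -0.03   0.01 ]
wrist 4 [ 0.03 -0.03  0.01]
wrist 2 [ 0.016 -0.029  0.01 ]
wrist 3 [ 0.014 -0.043  0.011]
wrist 3 [ 0.013 -0.057  0.01 ]
wrist 2 [ 0.009 -0.046  0.011]
wrist 4 [ 0.002 -0.03   0.011]
wrist 2 [-0.011 -0.03   0.01 ]
wrist 5 [-0.017 -0.03   0.01 ]
wrist 4 [-0.021 -0.044  0.01 ]
wrist 2 [-0.028 -0.03   0.011]
wrist 2 [-0.023 -0.072  0.011]
wrist 3 [-0.027 -0.056  0.01 ]
wrist 8 [-0.041 -0.03   0.011]
wrist 3 [-0.066 -0.037  0.01 ]
wrist 3 [-0.066 -0.056  0.01 ]
wrist 217 [-0.078  0.106  0.003]
wrist 2 [-0.072  0.08   0.01 ]
wrist 3 [-0.066 -0.073  0.01 ]
wrist 37 [-0.077 -0.036  0.02 ]
```

```bash
python3 - <<'E'
from h import *
t=.267
for c in("scene","top","wrist"):
    d=manip.get_image(c);P=(cloud(d) if c!="wrist" else wcloud(d));Q=(P-O-[0,0,.19])@F.as_matrix()
    Q=Q@Rn.from_euler("x",t).as_matrix()  # into pan frame
    Z=Q[...,2]+.01;ok=(d["z_map"]>0)&(abs(Q[...,0])<.072)&(abs(Q[...,1]+.005)<.118)
    f=ok&(abs(Z)<.006);print(c,f.sum(),Z[f].mean().round(4),Z[f].std().round(4),np.polyfit(Q[f][:,1],Z[f],1).round(3))
    m=ok&(Z>.0055)&(Z<.025)
    n,l,s,_=cv2.connectedComponentsWithStats(m.astype(np.uint8))
    for k in range(1,n):
        if s[k,4]>2:print("  ",s[k,4],np.median(Q[l==k],0).round(3),Z[l==k].max().round(3),d["image"][l==k].mean(0).round())
E
```

```text
scene 1761 0.0005 0.0014 [0.001 0.001]
   60 [-0.003  0.112  0.012] 0.025 [203. 201. 199.]
   3 [-0.069  0.113  0.003] 0.014 [147. 145. 143.]
   270 [-0.028  0.068  0.008] 0.021 [72. 67. 61.]
   277 [0.047 0.071 0.008] 0.022 [86. 80. 74.]
top 2771 0.0014 0.0021 [0.001 0.001]
   3 [0.055 0.112 0.013] 0.025 [167. 167. 164.]
   253 [0.039 0.07  0.009] 0.024 [98. 93. 82.]
   3 [-0.003  0.112  0.013] 0.025 [170. 170. 167.]
   261 [-0.039  0.068  0.009] 0.025 [102.  97.  87.]
wrist 13005 0.0011 0.0007 [0.002 0.001]
   141 [-0.049  0.112  0.013] 0.024 [142. 143. 144.]
   3971 [-0.039  0.07   0.009] 0.022 [67. 63. 60.]
```

The pan is clear of balls; only the two blanks remain, and the tilt is 0.267 rad. I tilt on.

Call:
carry_out:
  delta_pos:
    - [0,0.004,-0.004]
    - [0,0.009,-0.008]
    - [0,0.013,-0.012]
    - [0,0.018,-0.016]
    - [0,0.022,-0.02]
    - [0,0.027,-0.024]
    - [0,0.032,-0.027]
    - [0,0.037,-0.031]
    - [0,0.042,-0.034]
    - [0,0.047,-0.038]
    - [0,0.052,-0.041]
    - [0,0.057,-0.044]
  turn:
    - [0,0,0]
    - [0,0,0]
    - [0,0,0]
    - [0,0,0]
    - [0,0,0]
    - [0,0,0]
    - [0,0,0]
    - [0,0,0]
    - [0,0,0]
    - [0,0,0]
    - [0,0,0]
    - [0,0,0]
  claw: [1,1,1,1,1,1,1,1,1,1,1,1]

```text
clock: 14.9
position: [0.4846, 0.1893, 0.2818]
ee_rot: [-0.007, 0.995, -0.1, 0.007]
contact_force: [2.9, 11.4, 4.9]
width: 0.0147
gripper_force: 38.9
```

```bash
cat >> h.py <<'E'
def report(blanks=True):
    p=pose()[0]-D;v=(p-Cax)@F.as_matrix();print("tilt est",np.pi/3-np.arctan2(v[1],v[2]),np.hypot(v[1],v[2]),tilt()[2])
    if blanks:
        for c in("scene","top"):
            if c=="top":manip.get_image(c)
            for r in manip.place_of(c,"blank0_mid"):print(c,F.inv().apply(np.array(r["point"])-O).round(3),round(r["score"],2))
E
python3 - <<'E'
from h import *
report();print(arc(.52,.76,12))
E
```

```text
tilt est 0.526723304934003 0.12592988432272342 0.4979150408750356
scene [0.125 0.246 0.009] 0.91
scene [-0.216  0.163  0.01 ] 0.58
scene [-0.038  0.057  0.228] 0.53
top [-0.036  0.055  0.221] 0.73
top [-0.209  0.01   0.007] 0.59
top [0.12  0.248 0.009] 0.49
top [-0.     0.002  0.001] 0.21
[[0.0, 0.005, -0.003], [0.0, 0.01, -0.006], [0.0, 0.016, -0.009], [0.0, 0.021, -0.012], [0.0, 0.026, -0.014], [0.0, 0.032, -0.017], [0.0, 0.037, -0.019], [0.0, 0.043, -0.021], [0.0, 0.049, -0.024], [0.0, 0.054, -0.026], [0.0, 0.06, -0.028], [0.0, 0.066, -0.029]]
```

Call:
carry_out:
  delta_pos:
    - [0,0.005,-0.002]
    - [0,0.01,-0.005]
    - [0,0.016,-0.007]
    - [0,0.021,-0.009]
    - [0,0.026,-0.011]
    - [0,0.032,-0.013]
    - [0,0.037,-0.015]
    - [0,0.043,-0.017]
    - [0,0.049,-0.019]
    - [0,0.054,-0.021]
    - [0,0.06,-0.023]
    - [0,0.066,-0.025]
  turn:
    - [0,0,0]
    - [0,0,0]
    - [0,0,0]
    - [0,0,0]
    - [0,0,0]
    - [0,0,0]
    - [0,0,0]
    - [0,0,0]
    - [0,0,0]
    - [0,0,0]
    - [0,0,0]
    - [0,0,0]
  claw: [1,1,1,1,1,1,1,1,1,1,1,1]

```text
clock: 16.3
position: [0.4795, 0.1642, 0.294]
ee_rot: [-0.008, 0.995, -0.1, 0.008]
contact_force: [0.5, 11.8, 18.3]
width: 0.0142
gripper_force: 41.3
```

```bash
python3 - <<'E'
from h import *
report();print(arc(.76,.92,8))
E
```

```text
tilt est 0.7515706848315962 0.1270149717055837 0.7364148506960412
scene [-0.038 -0.021  0.176] 0.78
scene [0.124 0.249 0.01 ] 0.78
scene [-0.215  0.164  0.009] 0.73
top [0.118 0.25  0.01 ] 0.54
top [-0.041 -0.051  0.144] 0.46
[[0.0, 0.006, -0.002], [0.0, 0.012, -0.003], [0.0, 0.017, -0.005], [0.0, 0.023, -0.006], [0.0, 0.029, -0.008], [0.0, 0.035, -0.009], [0.0, 0.041, -0.01], [0.0, 0.047, -0.011]]
```

Call:
carry_out:
  delta_pos:
    - [0,0,-0.008]
    - [0,0.006,-0.01]
    - [0,0.012,-0.011]
    - [0,0.017,-0.013]
    - [0,0.023,-0.014]
    - [0,0.029,-0.016]
    - [0,0.035,-0.017]
    - [0,0.041,-0.018]
    - [0,0.041,-0.018]
    - [0,0.041,-0.018]
    - [0,0.041,-0.018]
    - [0,0.041,-0.018]
  turn:
    - [0,0,0]
    - [0,0,0]
    - [0,0,0]
    - [0,0,0]
    - [0,0,0]
    - [0,0,0]
    - [0,0,0]
    - [0,0,0]
    - [0,0,0]
    - [0,0,0]
    - [0,0,0]
    - [0,0,0]
  claw: [1,1,1,1,1,1,1,1,1,1,1,1]

```text
clock: 17.7
position: [0.4758, 0.1458, 0.2996]
ee_rot: [-0.005, 0.995, -0.1, 0.007]
contact_force: [1.4, 8.6, 10.5]
width: 0.0142
gripper_force: 39.4
```

```bash
python3 - <<'E'
from h import *
report();print(pose()[0],manip.get_state()["qpos"])
for c in("scene","top"):
    if c=="top":manip.get_image("top")
    for r in manip.spot_in(c,"blank0_mid"):print(c,F.inv().apply(np.array(r["point"])-O).round(3),round(r["score"],2))
d=manip.get_image("scene");h=manip.get_image("top")
cv2.imwrite("pics/t3.png",np.hstack([cv2.resize(d["image"][150:310,200:400],(400,320),interpolation=3),cv2.resize(h["image"][150:278,240:400],(400,320),interpolation=3)])[:,:,::-1])
E
```

```text
tilt est 0.9046257998767145 0.12839508251525766 0.9057796726342541
scene [0.127 0.25  0.012] 0.72
scene [-0.215  0.164  0.011] 0.7
scene [-0.037 -0.189  0.019] 0.65
scene [-0.209  0.011  0.01 ] 0.55
top [0.119 0.25  0.008] 0.66
top [-0.038 -0.187  0.009] 0.5
[0.47573936 0.14573574 0.29959661] [0.15230461 0.1151898  1.54629711 0.00681904 1.46345751 1.9235117 ]
scene [-0.03  -0.184  0.027] 0.67
scene [-0.207  0.161  0.02 ] 0.61
scene [0.134 0.247 0.019] 0.61
scene [-0.19   0.031  0.012] 0.54
top [0.113 0.248 0.016] 0.59
top [-0.038 -0.192  0.017] 0.55
```

View pics/t3.png

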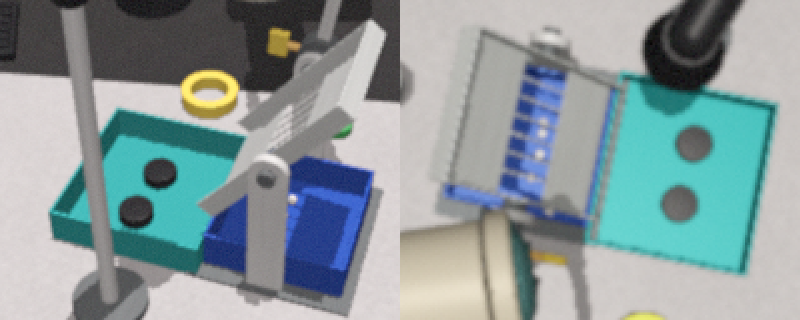

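Both blanks lie in the teal tray (top crop (693,143), (679,204)) and the pan is empty. Now I swing it back.

```bash
python3 - <<'E'
from h import *
a=arc(.905,0,22);print(a[:12]);b=np.array(a[11:]);print((b[1:]-b[0]).round(3).tolist())
E
```

```text
[[-0.0, -0.012, 0.002], [-0.0, -0.024, 0.005], [-0.0, -0.036, 0.008], [-0.0, -0.048, 0.012], [-0.0, -0.06, 0.016], [-0.0, -0.071, 0.02], [-0.001, -0.082, 0.025], [-0.001, -0.093, 0.031], [-0.001, -0.104, 0.037], [-0.001, -0.115, 0.043], [-0.001, -0.125, 0.05], [-0.001, -0.135, 0.057]]
[[0.0, -0.01, 0.008], [0.0, -0.019, 0.016], [0.0, -0.028, 0.024], [-0.001, -0.037, 0.033], [-0.001, -0.045, 0.042], [-0.001, -0.053, 0.052], [-0.001, -0.06, 0.061], [-0.001, -0.068, 0.072], [-0.001, -0.074, 0.082], [-0.001, -0.08, 0.093]]
```

Call:
carry_out:
  delta_pos:
    - [0,-0.012,0.002]
    - [0,-0.024,0.005]
    - [0,-0.036,0.008]
    - [0,-0.048,0.012]
    - [0,-0.06,0.016]
    - [0,-0.071,0.02]
    - [0,-0.082,0.025]
    - [0,-0.093,0.031]
    - [0,-0.104,0.037]
    - [0,-0.115,0.043]
    - [0,-0.125,0.05]
    - [0,-0.135,0.057]
  turn:
    - [0,0,0]
    - [0,0,0]
    - [0,0,0]
    - [0,0,0]
    - [0,0,0]
    - [0,0,0]
    - [0,0,0]
    - [0,0,0]
    - [0,0,0]
    - [0,0,0]
    - [0,0,0]
    - [0,0,0]
  claw: [1,1,1,1,1,1,1,1,1,1,1,1]

```text
clock: 19.35
position: [0.4857, 0.1947, 0.2763]
ee_rot: [-0.001, 0.995, -0.101, 0.006]
contact_force: [-0.5, 0.0, 11.0]
width: 0.0141
gripper_force: 43.4
```

Call:
carry_out:
  delta_pos:
    - [0,-0.01,0.008]
    - [0,-0.019,0.016]
    - [0,-0.028,0.024]
    - [0,-0.037,0.033]
    - [0,-0.045,0.042]
    - [0,-0.053,0.052]
    - [0,-0.06,0.061]
    - [0,-0.066,0.069]
    - [0,-0.066,0.069]
  turn:
    - [0,0,0]
    - [0,0,0]
    - [0,0,0]
    - [0,0,0]
    - [0,0,0]
    - [0,0,0]
    - [0,0,0]
    - [0,0,0]
    - [0,0,0]
  claw: [1,1,1,1,1,1,1,1,1]

```text
clock: 20.25
position: [0.4911, 0.2216, 0.2476]
ee_rot: [-0.001, 0.995, -0.1, 0.005]
contact_force: [1.0, 2.5, 4.2]
width: 0.0141
gripper_force: 45.4
```

```bash
python3 - <<'E'
from h import *
report(False);print(pose()[0],arc(.09,0,4))
E
```

```text
tilt est 0.14265984919243513 0.12156751187472886 0.12488062611715325
[0.49111691 0.22156471 0.24764024] [[-0.0, -0.004, 0.006], [-0.0, -0.007, 0.011], [-0.0, -0.011, 0.017], [-0.0, -0.014, 0.023]]
```

Call:
carry_out:
  delta_pos:
    - [0,-0.005,0.008]
    - [0,-0.01,0.015]
    - [0,-0.014,0.022]
    - [0,-0.018,0.028]
    - [0,-0.021,0.033]
    - [0,-0.022,0.036]
    - [0,-0.022,0.036]
    - [0,-0.022,0.036]
  turn:
    - [0,0,0]
    - [0,0,0]
    - [0,0,0]
    - [0,0,0]
    - [0,0,0]
    - [0,0,0]
    - [0,0,0]
    - [0,0,0]
  claw: [1,1,1,1,1,1,1,1]

```text
clock: 21.1
position: [0.4928, 0.2297, 0.2341]
ee_rot: [-0.001, 0.995, -0.1, 0.005]
contact_force: [-0.1, 0.2, 9.8]
width: 0.0148
gripper_force: 47.0
```

```bash
python3 - <<'E'
from h import *
report(False);print(tilt("top")[2],tilt()[2])
E
```

```text
tilt est 0.011492093770633982 0.12080090362300228 0.0036090026167437212
-0.0014058855409995502 0.0005905345334971126
```

Call:
carry_out:
  delta_pos:
    - [0,0,0]
    - [0,0,0]
    - [0,0,0]
    - [0,0,0]
    - [0,0,-0.06]
    - [0,0,-0.15]
    - [0,0,-0.27]
    - [0,0,-0.35]
    - [0,0,-0.35]
  turn:
    - [0,0,0]
    - [0,0,0]
    - [0,0,0]
    - [0,0,0]
    - [0,0,0]
    - [0,0,0]
    - [0,0,0]
    - [0,0,0]
    - [0,0,0]
  claw: [-0.2,-0.2,-0.2,-0.2,-0.2,-0.2,-0.2,-0.2,-0.2]

```text
clock: 22.15
position: [0.4928, 0.2303, 0.3771]
ee_rot: [-0.003, 0.995, -0.101, 0.008]
contact_force: [-0.3, 0.6, -0.1]
width: 0.051
gripper_force: 0.0
```

```bash
python3 - <<'E'
from h import *
print(tilt()[2],tilt("top")[2])
ims=[]
for c,(a,b,e,f) in(("scene",(140,310,220,450)),("top",(140,310,190,420))):
    d=manip.get_image(c);ims.append(cv2.resize(d["image"][a:b,e:f],(400,296),interpolation=3))
    for q in("spray_mid","cup_mid","tape_mid","screw_grip","lever_grip"):print(c,q,[np.round(r["point"],3) for r in manip.place_of(c,q)[:1]])
cv2.imwrite("pics/fin.png",np.vstack([np.hstack(ims),cv2.resize(manip.get_image("wrist")["image"][0:296],(800,300))])[:,:,::-1])
E
```

```text
0.0015924330339598133 -0.0037662132575386007
scene spray_mid [array([0.565, 0.33 , 0.084])]
scene cup_mid [array([0.694, 0.284, 0.041])]
scene tape_mid [array([ 0.382, -0.033,  0.014])]
scene screw_grip [array([0.486, 0.088, 0.236])]
scene lever_grip [array([0.487, 0.231, 0.245])]
top spray_mid [array([0.567, 0.332, 0.073])]
top cup_mid [array([0.693, 0.283, 0.04 ])]
top tape_mid [array([ 0.38 , -0.033,  0.015])]
top screw_grip [array([0.495, 0.092, 0.233])]
top lever_grip [array([0.488, 0.227, 0.249])]
```

View pics/fin.png

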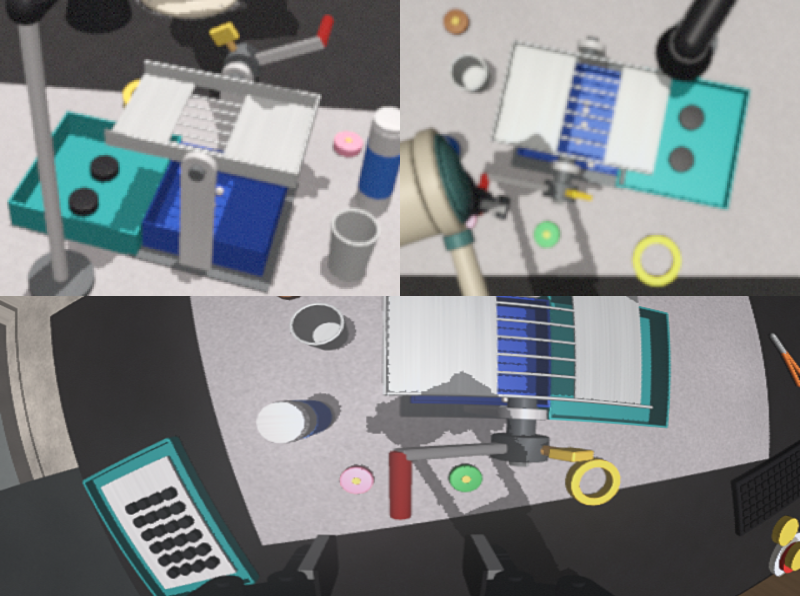

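The pan is level and empty, both blanks lie in the teal tray (scene (104,168), (84,201)), and the bystanders are unmoved. The wing is still turned loose at (566,453), and the gripper is clear of everything, so I hand in.

```bash
python3 -c "
from rig import manip
print(manip.sign_off())"
```

```text
the job is handed in; nothing more can be done
None
```

I handed the job in at about 23 s of the 64 s limit: the screw is loose (about 1.55 rad), the pan is empty and back level, both blanks are in the teal tray, the can, tape and cup are unmoved, and the pan was clear of balls before the steep tilt, though I could not count all five individually in the blue bin.

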